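# Lay a split billet against the bench-hook stop

### The arm

A 6-joint arm with a two-finger parallel gripper is mounted at the origin on the work surface. World frame = base frame: x ahead of the robot, y to its left, z up, the work surface at z = 0. Lengths are in m, angles in rad, forces in N, time in s.
With the tool pointing down it reaches from about 0.325 to 0.85 m from the base axis. Payload 15.5 kg.
Tool frame: the origin (TCP) lies on the centre line of the jaws, within the pads' length; the fingertips stand 8 mm ahead of it and the grasp point (between the pads) lies 11 mm behind it; z points along the fingers, y is the direction in which the jaws open and shut (so a half turn about z gives the same grasp; the last joint's range is limited). The gripper opens to 91 mm and grips with 3 to 60 N. Pads are 32 mm wide; open, the fingers measure 118 mm over their backs; the gripper's body (76 mm by 178 mm) begins 60 mm behind the grasp point.
Start: joints at [-1.236, 0.494, 1.345, -0, 1.302, -0.096], TCP at [0.26, -0.568, 0.197] pointing down, gripper open.
Joint ranges: [-2.91, 2.91], [-0.82, 2.16], [0.22, 2.67], [-1.22, 4.37], [0.12, 2.79], [-3.08, 3.08]. Speed limits (rad/s): [1.89, 1.89, 2.57, 3.01, 3.01, 3.01].

### API

Orientations are given as a unit quaternion [w, x, y, z].
In Python, from rig import observe, camera, close_job gives the robot as it stands.
- The arm moves only by the shell command python3 -m crank 'ROWS'. ROWS is JSON, a list of rows, each a list of 3 entries, a list of its own where there are three numbers: the opening, from -1 (shut) to 1 (fully open), then the shift along the tool's x, y, z in cm, then the turn about the tool's z in rad. In form: [[claw, [dx, dy, dz], roll], ...]. A call has 1 to 5 rows; each row is the pose to reach, as a shift and turn from the pose commanded when the call began, along the tool's axes at that moment; what a row does not reach only later rows make up. A row lasts 1/10 s, in which the tool goes at most 50 mm and 8.59 degrees, less where a joint would pass 70% of its speed; a pose out of reach is approached as far as the arm can. A call with a gripper value outside its range is refused whole. The fingers move at their own pace and stop on an object; the grip force is fixed at half the most. Time passes only in rows, so rows that repeat a pose let the fingers close. It gives the time, the measured TCP pose, the force and the opening at its end, in the units of the state.
- observe(): the state, without advancing time (a new reading comes with each control period).
- camera(name): name is "scene" or "top"; returns a dict with "img" (400x640x3 uint8, red, green, blue), "depth" (400x640 float32, m along the optical axis (not along the pixel's ray), 0 where there is no reading), "camera_matrix" (3x3 intrinsics, pixels), "R" (3x3) and "t" (3): a world point X has camera coordinates R X + t. Camera axes: x right, y down, z forward; pixel columns grow to the right and rows downward; lengths in m; the calibration is good to about 2 mm. A picture is of the moment at which its call begins.
- close_job(): hands the job in, once; it reports no verdict.
The state is a dict: "t": time; "joint_pos": joint angles; "qvel": joint speeds; "tau": joint torques, N m; "ee_pos": TCP position; "eef_rot": TCP orientation; "wrist_force": force on the tool from outside, world axes, zero at the start; "wrist_torque": the same for the moment, N m; "width": finger opening in m.
Only numpy, scipy, OpenCV 4.12 (cv2) and the standard library are available. Lean on these libraries where they do the work, as an engineer would, in place of code of your own. Each camera call takes 0.05 s, during which the arm holds its last target.

### The job

Push the half-round billet that stands on end on the bench hook so that it tips over onto its flat sawn face, bark side up, towards the stop; then push it along the board until its end butts squarely against the stop. Only push it, never lift it, tip it onto its bark or grip and carry it; leave the square offcut, the glue bottle and the sanding block where they stand.

Things in the scene. Friction and masses are not known exactly. Their poses are not given: they have to be found in the camera images.
- board: Bench hook, fixed to the bench: board 340 mm (x) by 200 mm (y), 18 mm thick, with a dark stop bar, 24 mm wide and 22 mm higher than the board's top, across its whole +x end. Origin: centre of the underside, on the bench (z = 0); +x points along the board to the stop, +z up. The bar's working face is at x = +146 mm.
- stop_face (a point): Middle of the stop's working face (the one facing the billet), at its foot on the board's top.
- billet: Loose half-round billet, 120 mm long (z), 70 wide (y), 40 thick (x), about 0.16 kg: a flat pale sawn face (+x side), opposite it rounded dark ribbed bark (thickest mid-width, 20 mm thick at the long edges). Starts standing on end on the board, +z up, +x within 0.2 rad of the direction to the stop. Origin: centre of the end it stands on, 20 mm from the sawn face.
- billet_toe (a point): Middle of the sawn face's lower edge (billet frame 20, 0, 0 mm). Pushed level on the bark near the top, the billet tips easily about this edge, which stays on the board; it then lies with +x down and +z towards the stop.
- billet_head (a point): Centre of the billet's other end (billet frame 0, 0, 120 mm), the end that comes to meet the stop. Just tipped, it lies some 30 to 90 mm short of the stop.
- offcut: Bystander: square wooden offcut 45 x 45 mm, 90 mm tall, standing on the bench beside the board. Origin: centre of its underside.
- glue: Bystander: white glue bottle, 56 mm across, 130 mm tall, standing on the bench beside the board. Origin: centre of its underside.
- sandblock: Bystander: cork sanding block 100 x 60 mm, 32 mm high, lying on the bench beside the board. Origin: centre of its underside.
Things that resemble listed ones, but are neither listed nor needed, are in the scene too. What is shaped like the billet but purple is not meant.

How it is judged:
On the way, in this order (a step that is already met when the one before it is completed fails the run):
1. the billet lies on its sawn face on the board, bark up (angle between billet's own x axis and vertical above 2.97 rad and height (world z) of billet_head below 0.046 m and height (world z) of billet_toe below 0.027 m), for 0.2 s.
2. its end butts squarely against the stop (all of step 1 and x of billet_head in the frame of board above 0.14 m and angle between the z axis of billet and the x axis of board, either way round below 0.1 rad), for 0.2 s.
At the end, for the whole second after the job is handed in: The billet rests on its sawn face (within 10 degrees) on the board, bark up, at rest, the centre of its end within 6 mm of the stop's face and its length within 0.1 rad of square to the stop (all of step 2 and linear speed of billet below 0.02 m/s); the robot touches nothing.
It fails at once if the billet is lifted off the board or tipped onto its bark (the sawn face's lower edge rises more than 15 mm off the board) (height (world z) of billet_toe above 0.033 m).
It fails at once if the square wooden offcut is moved more than 15 mm or toppled (distance of offcut from where it was at the start of the episode above 0.015 m or angle between offcut's own z axis and vertical above 0.3 rad).
It fails at once if the glue bottle is moved more than 15 mm or toppled (distance of glue from where it was at the start of the episode above 0.015 m or angle between glue's own z axis and vertical above 0.3 rad).
It fails at once if the sanding block is moved more than 15 mm or toppled (distance of sandblock from where it was at the start of the episode above 0.015 m or angle between sandblock's own z axis and vertical above 0.3 rad).
It also fails if it takes over 45 s, if anything falls off the work surface, if the arm or the gripper's body presses on something with over 40 N, if the wrist force passes 120 N, or if a joint passes its speed limit or range.

## Working session

There is one attempt and no reset: what is moved stays moved. The work goes in short steps, Python scripts to look and compute and a shell command to move; the robot and the scene stay as the last step left them, time stands still between calls to the robot, and variables do not carry over. Pictures are saved under pics/ and viewed, and the job is handed in when it is done.

```bash
mkdir -p pics; ls; python3 - <<'E'
from rig import observe,camera
import cv2,numpy as np
print(observe())
for n in ("scene","top"):
    c=camera(n); cv2.imwrite(f"pics/{n}0.png",c["img"][:,:,::-1]); np.savez(f"{n}0.npz",**c)
    print(n,c["camera_matrix"].tolist(),c["R"].tolist(),c["t"])
E
```

```text
pics
{'t': 0.0, 'joint_pos': array([-1.23652558e+00,  4.94132953e-01,  1.34613595e+00,  1.45453327e-05,
        1.30250933e+00, -9.55124447e-02]), 'qvel': array([-0.00085597, -0.00022515, -0.00057316,  0.00036542, -0.00033678,
       -0.00098414]), 'tau': array([-4.54153642e-04, -8.78832364e+01, -3.81845856e+01,  7.05500250e-02,
        5.31539647e-02, -2.21159967e-04]), 'ee_pos': array([ 0.2602884 , -0.56777616,  0.19646788]), 'eef_rot': array([-5.89402435e-04,  9.76999757e-01,  2.13239592e-01, -6.36369196e-05]), 'wrist_force': array([0.34054956, 0.05944488, 0.28800393]), 'wrist_torque': array([ 0.0181647 , -0.07051644,  0.01558429]), 'width': 0.09129499968829699}
scene [[381.1637921826376, 0.0, 320.35789436726293], [0.0, 381.1637921826376, 194.9906636913356], [0.0, 0.0, 1.0]] [[-0.6659477242011957, 0.7458855838789348, 0.012973989086959462], [0.5134456069691141, 0.47089685393633296, -0.7173770010510384], [-0.5411905739343267, -0.47107414354265326, -0.6965643645566357]] [ 0.40781479 -0.17146795  1.12377064]
top [[444.81679400202484, 0.0, 321.0163763474808], [0.0, 444.81679400202484, 196.01955967639356], [0.0, 0.0, 1.0]] [[-0.026234732097033964, -0.9996547277572909, 0.0014710894918859702], [-0.9970543716837073, 0.02606033539506159, -0.07213486553327801], [0.07207162228092313, -0.0033591950811439914, -0.9973938024021417]] [-0.02210859  0.55712205  1.05372174]
```

View pics/scene0.png

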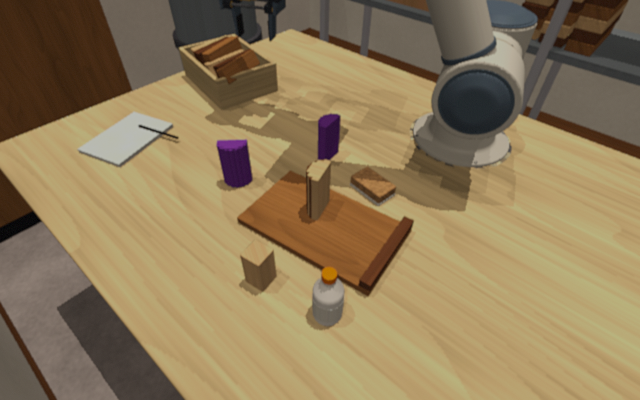

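View pics/top0.png

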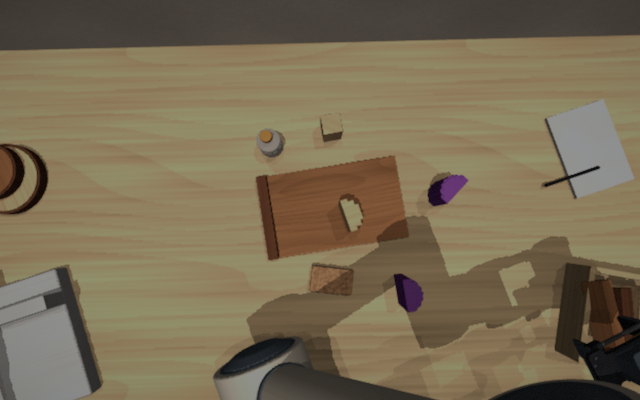

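The scene view shows the board with its dark stop bar running (410,220) to (370,285). The billet stands at about (318,190). In the top view the stop is at (268,217), the billet's top at (351,214), the glue at (270,142), the offcut at (331,127) and the sanding block at (331,280). The candidates for the billet are the wood-coloured piece on the board at top (351,214), and purple ones at (447,189) and (408,293). Only the pale-and-bark one on the board fits, so I'll check it in a crop.

```bash
cat > h.py <<'E'
import numpy as np,cv2
def cloud(c):
    d=c["depth"];K=c["camera_matrix"];v,u=np.mgrid[:d.shape[0],:d.shape[1]]
    P=np.stack([(u-K[0,2])/K[0,0]*d,(v-K[1,2])/K[1,1]*d,d],-1)
    return (P-c["t"])@c["R"]
def ray(c,u,v,z):
    K=c["camera_matrix"];r=np.linalg.inv(K)@[u,v,1]
    o=-c["R"].T@c["t"];w=c["R"].T@r
    return o+w*(z-o[2])/w[2]
E
python3 - <<'E'
import numpy as np,cv2
from h import *
t=dict(np.load("top0.npz"));s=dict(np.load("scene0.npz"))
a=cv2.resize(t["img"][110:310,230:480],None,fx=3,fy=3,interpolation=cv2.INTER_CUBIC)
cv2.imwrite("pics/c1.png",a[:,:,::-1])
a=cv2.resize(s["img"][140:300,220:420],None,fx=3.5,fy=3.5,interpolation=cv2.INTER_CUBIC)
cv2.imwrite("pics/c2.png",a[:,:,::-1])
P=cloud(t)
for n,(u,v) in dict(billet=(351,210),stop=(269,217),stop2=(264,185),board=(310,210),offcut=(331,122),glue=(266,136),sand=(331,280)).items(): print(n,P[v,u])
m=(P[...,2]>.12)&(P[...,2]<.15)
m[:,:325]=0;m[:,380:]=0;m[:185]=0;m[245:]=0
Q=P[m];print(len(Q),Q.min(0),Q.max(0),Q.mean(0))
print(cv2.minAreaRect((Q[:,:2]*1000).astype(np.float32)))
S=cloud(s);m=(S[...,2]>.05)&(S[...,2]<.15)
m[:,:300]=0;m[:,335:]=0;m[:155]=0;m[225:]=0
Q=S[m];print("scene billet",len(Q),Q.min(0),Q.max(0))
for z in((.022),):pass
E
```

```text
billet [ 0.51609801 -0.09972753  0.13846622]
stop [0.50842085 0.08720548 0.04210975]
stop2 [0.58462943 0.09791448 0.04033516]
board [ 0.52324777 -0.00930258  0.02130054]
offcut [ 0.72051389 -0.06374035  0.08857559]
glue [0.68245534 0.08015044 0.13325525]
sand [ 0.35695401 -0.05489345  0.03480468]
505 [ 0.47114155 -0.12696636  0.12061057] [ 0.54001494 -0.07727719  0.14426519] [ 0.50780466 -0.10318654  0.13851949]
((508.95965576171875, -106.61058044433594), (69.56755065917969, 39.793704986572266), 18.272315979003906)
scene billet 1047 [ 0.47095143 -0.12612099  0.05014131] [ 0.54564818 -0.0749532   0.14100055]
```

View pics/c1.png

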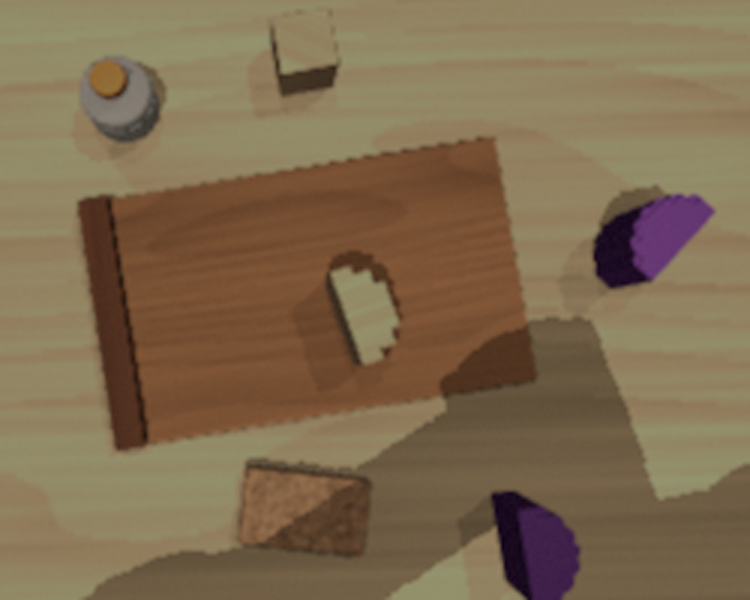

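View pics/c2.png

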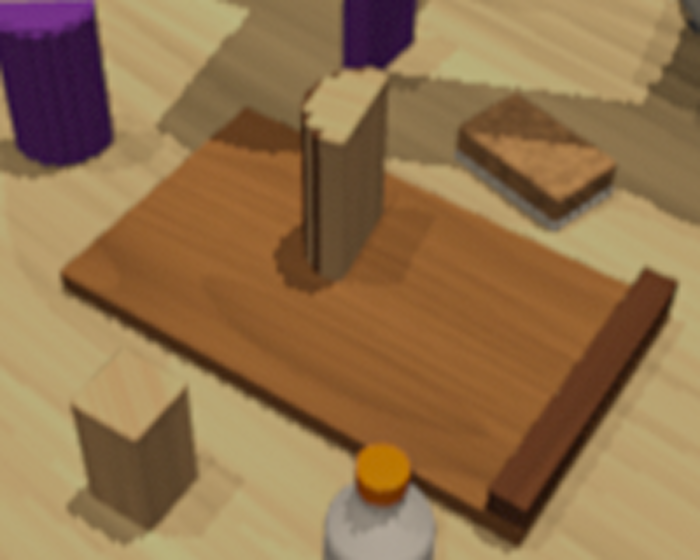

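The crop confirms it: pale sawn face towards the stop, ribbed bark away from it. Both purple pieces stand off the board.

```bash
python3 - <<'E'
import numpy as np,cv2
from h import *
t=dict(np.load("top0.npz"));s=dict(np.load("scene0.npz"))
hsv=cv2.cvtColor(t["img"],cv2.COLOR_RGB2HSV)
print("stop hsv",hsv[217,268],"board",hsv[210,310])
for n,c,zz in(("top",t,0),("scene",s,0)):
    P=cloud(c);x,y,z=P[...,0],P[...,1],P[...,2]
    roi=(x>.38)&(x<.66)&(y>.03)&(y<.14)
    m=roi&(z>.033)&(z<.047)
    k=cv2.morphologyEx(m.astype(np.uint8),cv2.MORPH_OPEN,np.ones((3,3)))
    Q=P[k>0];print(n,"stop",len(Q),cv2.minAreaRect((Q[:,:2]*1000).astype(np.float32)),Q[:,2].mean())
    roi=(x>.38)&(x<.66)&(y>-.26)&(y<.14)
    m=roi&(z>.012)&(z<.047)&(hsv[...,1]>=0 if n=="top" else True)
    k=cv2.morphologyEx(m.astype(np.uint8),cv2.MORPH_OPEN,np.ones((3,3)))
    N,l,st,ce=cv2.connectedComponentsWithStats(k);i=1+np.argmax(st[1:,4])
    Q=P[l==i];print(n,"board",len(Q),cv2.minAreaRect((Q[:,:2]*1000).astype(np.float32)),np.median(Q[:,2]))
P=cloud(t);x,y,z=P[...,0],P[...,1],P[...,2]
hs=cv2.inRange(hsv,(125,80,30),(160,255,255))
N,l,st,ce=cv2.connectedComponentsWithStats(hs)
for i in range(1,N):
    if st[i,4]>50:
        Q=P[l==i];print("purple",np.median(Q,0),Q.min(0),Q.max(0))
# stop corners by rays on plane z=.040 (foot corner crop pixels)
E
```

```text
stop hsv [ 10 157  81] board [ 13 147 125]
top stop 878 ((507.3976745605469, 92.44123840332031), (200.0010986328125, 24.853168487548828), 7.831211566925049) 0.040681708193757715
top board 11133 ((528.9646606445312, -64.15924072265625), (200.24061584472656, 341.0786437988281), 7.799248695373535) 0.019047498051756605
scene stop 1003 ((511.125732421875, 93.86510467529297), (201.07225036621094, 24.729001998901367), 7.968340873718262) 0.04028266723514484
scene board 10076 ((532.259033203125, -63.057525634765625), (202.52072143554688, 341.9748840332031), 7.882553577423096) 0.01895017389412508
purple [ 0.55920825 -0.31101302  0.11896379] [ 0.47895753 -0.35854061 -0.00252249] [ 0.59909992 -0.03308009  1.09119598]
purple [ 0.33250518 -0.22115286  0.11989856] [ 0.29644002 -0.24911438  0.00336838] [ 0.47895753 -0.03308009  1.09119598]
```

```bash
python3 -m crank '[[-1,[0,0,-6],0],[-1,[10,-6,-6],-0.3],[-1,[20,-12.5,-6],-0.6],[-1,[20,-12.5,-6],-0.6],[-1,[20,-12.5,-6],-0.6]]'; python3 -m crank '[[-1,[0,0,0],0],[-1,[0,0,0],0]]'
```

```text
t: 0.6
ee_pos: [0.371, -0.3996, 0.2558]
eef_rot: [-0.0, 0.869, 0.495, 0.0]
wrist_force: [1.3, -0.3, 0.7]
width: 0.0543
t: 0.8
ee_pos: [0.3709, -0.4007, 0.2559]
eef_rot: [0.0, 0.87, 0.493, -0.0]
wrist_force: [-1.2, -0.6, -0.8]
width: 0.0382
```

```bash
python3 -m crank '[[-1,[5,0,0],-0.15],[-1,[10,0.5,0],-0.3],[-1,[15,0.8,0],-0.45],[-1,[20,1,0],-0.6],[-1,[24,1.2,0],-0.75]]'; python3 -m crank '[[-1,[4.5,0.2,0],-0.11],[-1,[4.5,0.2,0],-0.11],[-1,[4.5,0.2,0],-0.11]]'
```

```text
t: 1.3
ee_pos: [0.5051, -0.2011, 0.2557]
eef_rot: [-0.0, 0.628, 0.778, -0.0]
wrist_force: [0.0, -0.3, -0.2]
width: 0.0006
t: 1.6
ee_pos: [0.4969, -0.1579, 0.2558]
eef_rot: [0.0, 0.586, 0.81, -0.0]
wrist_force: [-0.6, 0.9, 0.5]
width: 0.0007
```

```bash
python3 -c "
from rig import observe
import numpy as np
o=observe();q=o['eef_rot'];print(o['t'],o['ee_pos'],2*np.degrees(np.arctan2(q[2],q[1])),o['joint_pos'],o['width'])
a=np.radians(2*np.degrees(np.arctan2(q[2],q[1])));d=np.array([.510,-.1055])-o['ee_pos'][:2]
print('to billet centre, tool x,y',d@[np.cos(a),np.sin(a)],d@[np.sin(a),-np.cos(a)])"
```

```text
1.6 [ 0.49690211 -0.15794963  0.25579985] 108.20405787514308 [-4.22072814e-01  2.90551834e-01  1.51195529e+00 -3.64735327e-04
  1.33915198e+00 -7.39709814e-01] 0.0006544783521714478
to billet centre, tool x,y 0.04573271556141419 0.028827722952308604
```

```bash
python3 -m crank '[[-1,[-1.6,2.9,0],0],[-1,[-1.6,2.9,5],0],[-1,[-1.6,2.9,10],0],[-1,[-1.6,2.9,13.8],0],[-1,[-1.6,2.9,13.8],0]]'; python3 - <<'E'
from rig import observe,camera
from h import *
o=observe();print(o['ee_pos'],o['wrist_force'])
t=camera("top");s=camera("scene")
a=cv2.resize(s["img"][80:260,220:460],None,fx=3,fy=3);cv2.imwrite("pics/s1.png",a[:,:,::-1])
E
```

```text
t: 2.1
ee_pos: [0.5266, -0.1643, 0.1135]
eef_rot: [-0.004, 0.587, 0.809, -0.001]
wrist_force: [0.6, 0.6, 1.9]
width: 0.0008
[ 0.52659986 -0.16430273  0.11353777] [0.55836931 0.63522362 1.88082352]
```

View pics/s1.png

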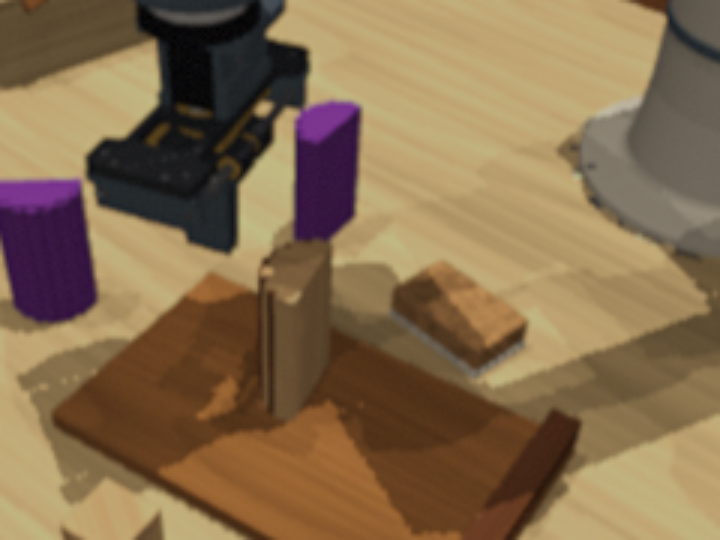

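The closed fingers hang behind the bark at crop (215,230) and clear the billet at (295,320). Now I'll push along tool +x.

```bash
python3 -m crank '[[-1,[1,0,0],0],[-1,[2,0,0],0],[-1,[2.5,0,0],0],[-1,[3,0,0],0],[-1,[3.5,0,0],0]]'; python3 -m crank '[[-1,[0.4,0,0],0],[-1,[0.8,0,0],0],[-1,[1.2,0,0],0],[-1,[1.6,0,0],0]]'
python3 - <<'E'
from rig import observe,camera
from h import *
s=camera("scene")
a=cv2.resize(s["img"][80:260,220:460],None,fx=3,fy=3);cv2.imwrite("pics/s2.png",a[:,:,::-1])
E
```

```text
t: 2.7
ee_pos: [0.5186, -0.1299, 0.1184]
eef_rot: [0.0, 0.586, 0.811, 0.0]
wrist_force: [0.5, -0.1, 0.8]
width: 0.0005
t: 3.1
ee_pos: [0.5134, -0.1148, 0.1178]
eef_rot: [-0.0, 0.586, 0.81, -0.0]
wrist_force: [0.8, 0.7, 0.6]
width: 0.0006
```

View pics/s2.png

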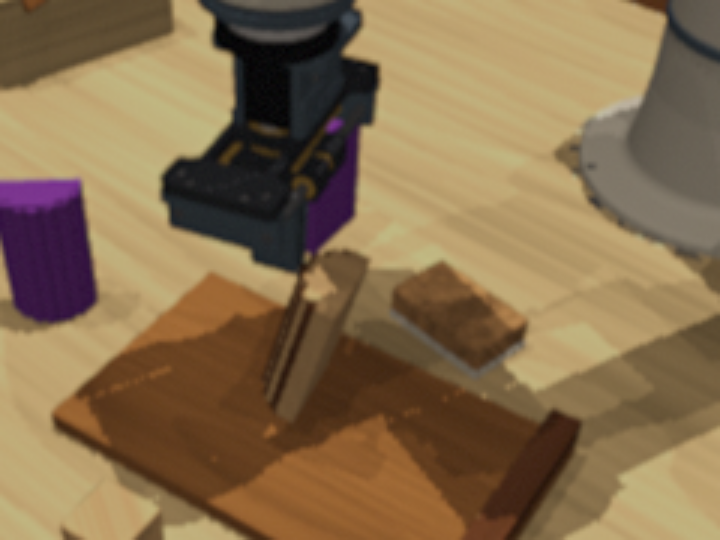

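Tipping as planned: the billet's top leans towards the stop at crop (340,265) and its toe holds at (285,410). I'll continue slowly.

```bash
python3 -m crank '[[-1,[0.4,0,0],0],[-1,[0.8,0,0],0],[-1,[1.2,0,0],0],[-1,[1.6,0,0],0],[-1,[1.6,0,0],0]]'
python3 - <<'E'
from rig import observe,camera
from h import *
s=camera("scene")
a=cv2.resize(s["img"][80:260,220:460],None,fx=3,fy=3);cv2.imwrite("pics/s3.png",a[:,:,::-1])
E
```

```text
t: 3.65
ee_pos: [0.5082, -0.0994, 0.1179]
eef_rot: [-0.0, 0.586, 0.811, -0.0]
wrist_force: [0.2, 0.8, -0.5]
width: 0.0007
```

View pics/s3.png

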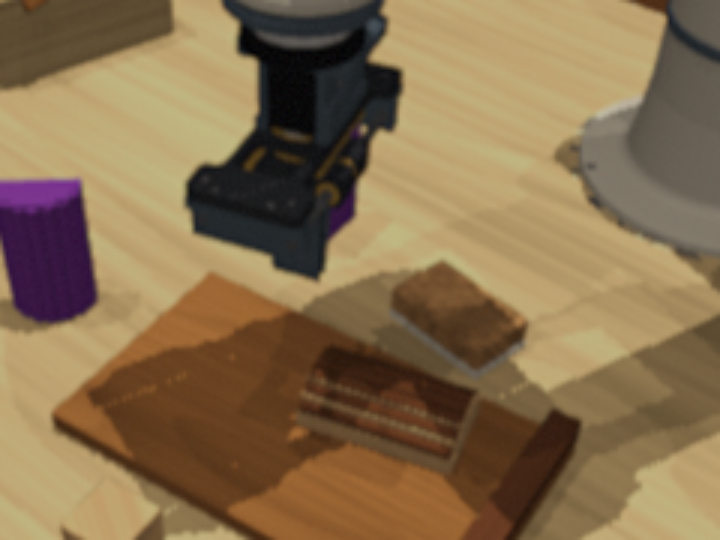

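It fell bark up at crop (390,405), short of the stop. I'll back off and measure it in both views.

```bash
python3 -m crank '[[-1,[-5,0,0],0],[-1,[-8,0,0],0],[-1,[-8,0,0],0],[-1,[-8,0,0],0]]'
cat > meas.py <<'E'
from rig import observe,camera
from h import *
import sys
o=observe();q=o['eef_rot'];a=2*np.arctan2(q[2],q[1]);print(o['t'],o['ee_pos'],"toolx yaw",np.degrees(a))
tx=np.array([np.cos(a),np.sin(a)]);ty=np.array([np.sin(a),-np.cos(a)])
b0=np.array([.5305,-.0635]);by=np.radians(97.85);bx=np.array([np.cos(by),np.sin(by)]);bv=np.array([-bx[1],bx[0]])
for n in("top","scene"):
    c=camera(n);np.savez(n+"_"+sys.argv[1],**c);cv2.imwrite(f"pics/{n}_{sys.argv[1]}.png",cv2.resize(c["img"][90:320,200:460],None,fx=2.5,fy=2.5)[:,:,::-1])
    P=cloud(c);B=(P[...,:2]-b0)@np.stack([bx,bv],1)
    m=(B[...,0]>-.15)&(B[...,0]<.143)&(abs(B[...,1])<.1)&(P[...,2]>.026)&(P[...,2]<.066)
    k=cv2.morphologyEx(m.astype(np.uint8),cv2.MORPH_OPEN,np.ones((3,3)))
    N,l,st,ce=cv2.connectedComponentsWithStats(k)
    i=1+np.argmax(st[1:,4]);print(n,"px",st[i],"zmax",np.percentile(P[l==i][:,2],98))
    r=cv2.minAreaRect((B[l==i]*1000).astype(np.float32));print("  board frame rect mm",r)
    bp=cv2.boxPoints(r);print(bp.round(1).tolist())
    e=bp[np.argsort(bp[:,0])[:2]].mean(0)/1000;h=bp[np.argsort(bp[:,0])[2:]].mean(0)/1000
    we=b0+e[0]*bx+e[1]*bv;d=we-o['ee_pos'][:2]
    print("  rear end board",e,"head",h,"world",we,"tool xy to rear",d@tx,d@ty,"angle",np.degrees(np.arctan2(*(h-e)[::-1])))
E
python3 meas.py a
```

```text
t: 4.1
ee_pos: [0.5335, -0.1764, 0.1177]
eef_rot: [-0.0, 0.586, 0.81, 0.0]
wrist_force: [-0.6, 1.1, -0.2]
width: 0.0004
4.1 [ 0.53345451 -0.17640615  0.11767132] toolx yaw 108.20182622258942
top px [ 290  206   56   43 1507] zmax 0.06046195535328924
  board frame rect mm ((42.47663879394531, 42.151912689208984), (120.01311492919922, 70.04279327392578), 10.321102142333984)
[[-22.799999237060547, 65.9000015258789], [-10.300000190734863, -3.0999999046325684], [107.80000305175781, 18.399999618530273], [95.19999694824219, 87.4000015258789]]
  rear end board [-0.01655896  0.03140086] head [0.10151224 0.05290297] world [ 0.50165502 -0.08419252] tool xy to rear 0.09753250928128775 -0.001403977962868411 angle 10.321107
scene px [ 319  195   61   40 1481] zmax 0.059155875928830176
  board frame rect mm ((44.26077651977539, 34.096893310546875), (121.82257080078125, 63.73375701904297), 11.417520523071289)
[[-21.799999237060547, 53.29999923706055], [-9.100000381469727, -9.199999809265137], [110.30000305175781, 14.899999618530273], [97.69999694824219, 77.4000015258789]]
  rear end board [-0.01544511  0.02203907] head [0.10396667 0.04615472] world [ 0.51077695 -0.08181048] tool xy to rear 0.09694598591153528 0.008005575409152284 angle 11.417521
```

View pics/top_a.png

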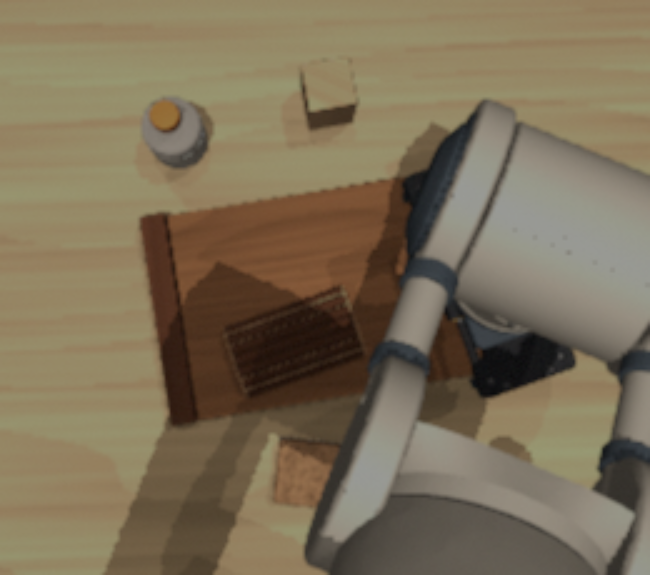

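View pics/scene_a.png

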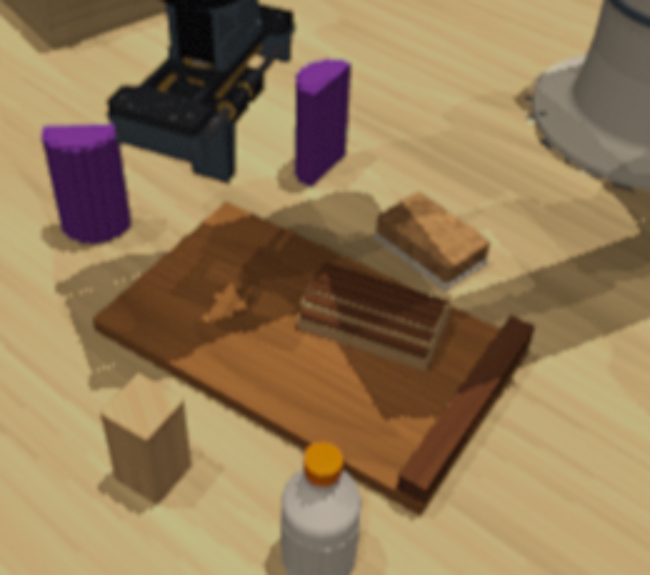

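The top view shows the whole billet with its rear end at about (357,320), bark up and 10.3° off square. Its head is 44 mm short of the stop in the board frame. The scene view shows only the visible sides; its angle is 11.4° and the head is 42 mm short, which agrees. Next I'll turn the tool square to the board, open the fingers to about 34 mm, shift onto the billet's line and lower.

```bash
python3 -m crank '[[-0.25,[0,-1.5,0],0.09],[-0.25,[0,-3,0],0.18],[-0.25,[0,-3,4],0.18],[-0.25,[0,-3,8],0.18],[-0.25,[0,-3,8],0.18]]';python3 -m crank '[[-0.25,[0,0,0],0],[-0.25,[0,0,0],0]]'; python3 - <<'E'
from rig import observe
import numpy as np
o=observe();q=o['eef_rot'];print(o['ee_pos'],2*np.degrees(np.arctan2(q[2],q[1])),o['width'],o['wrist_force'])
by=np.radians(97.85);d=o['ee_pos'][:2]-[.5305,-.0635];print("tool in board",d@[np.cos(by),np.sin(by)],d@[-np.sin(by),np.cos(by)])
E
```

```text
t: 4.7
ee_pos: [0.5022, -0.1832, 0.0346]
eef_rot: [-0.003, 0.656, 0.755, -0.001]
wrist_force: [0.6, -0.4, 0.4]
width: 0.0338
t: 4.9
ee_pos: [0.5061, -0.1854, 0.0397]
eef_rot: [0.001, 0.656, 0.755, 0.0]
wrist_force: [-0.4, 0.2, -0.1]
width: 0.0341
[ 0.50606667 -0.18540574  0.03968113] 97.9994116832818 0.034053951082536504 [-0.37049847  0.20079504 -0.06596906]
tool in board -0.11742626194856916 0.040854267874085
```

```bash
python3 -m crank '[[-0.25,[3,0,0],0],[-0.25,[5,0,0],0],[-0.25,[6.5,0,0],0],[-0.25,[7.2,0,0],0],[-0.25,[7.8,0,0],0]]';python3 -m crank '[[-0.25,[0.4,0,0],0],[-0.25,[0.8,0,0],0],[-0.25,[1.2,0,0],0],[-0.25,[1.6,0,0],0],[-0.25,[2,0,0],0]]'; python3 meas.py b
```

```text
t: 5.4
ee_pos: [0.4949, -0.1079, 0.0387]
eef_rot: [0.001, 0.656, 0.755, 0.0]
wrist_force: [-0.0, -1.2, 0.1]
width: 0.0342
t: 5.9
ee_pos: [0.4916, -0.0882, 0.0379]
eef_rot: [0.0, 0.656, 0.754, 0.0]
wrist_force: [0.6, -0.6, 0.1]
width: 0.034
5.9 [ 0.4916181  -0.08818619  0.03789459] toolx yaw 97.95091865321977
top px [286 219  16  32 321] zmax 0.061098779060418856
  board frame rect mm ((98.75537109375, 52.68601989746094), (35.58918380737305, 71.22441101074219), 0.17537987232208252)
[[80.9000015258789, 88.19999694824219], [81.0999984741211, 17.0], [116.69999694824219, 17.100000381469727], [116.4000015258789, 88.4000015258789]]
  rear end board [0.08096086 0.05263155] head [0.11654988 0.05274048] world [0.46730401 0.00951376] tool xy to rear 0.10012399493402818 -0.010566035417524726 angle 0.17537093
scene px [ 325  197   60   39 1502] zmax 0.059371091961516895
  board frame rect mm ((55.888919830322266, 37.44261169433594), (120.98607635498047, 64.35444641113281), 13.530224800109863)
[[-10.5, 54.599998474121094], [4.599999904632568, -8.0], [122.19999694824219, 20.299999237060547], [107.19999694824219, 82.9000015258789]]
  rear end board [-0.00292523  0.02328976] head [0.11470307 0.05159546] world [ 0.50782801 -0.06957874] tool xy to rear 0.01618634939142096 0.018627954262781687 angle 13.530225
```

View pics/scene_b.png

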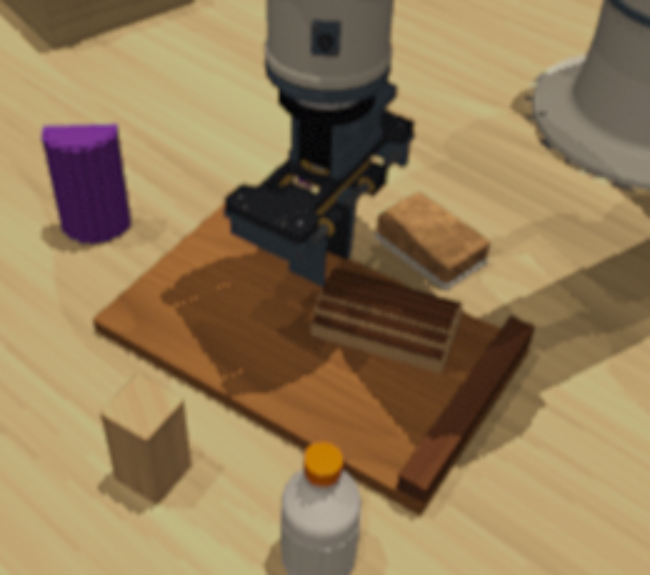

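View pics/top_b.png

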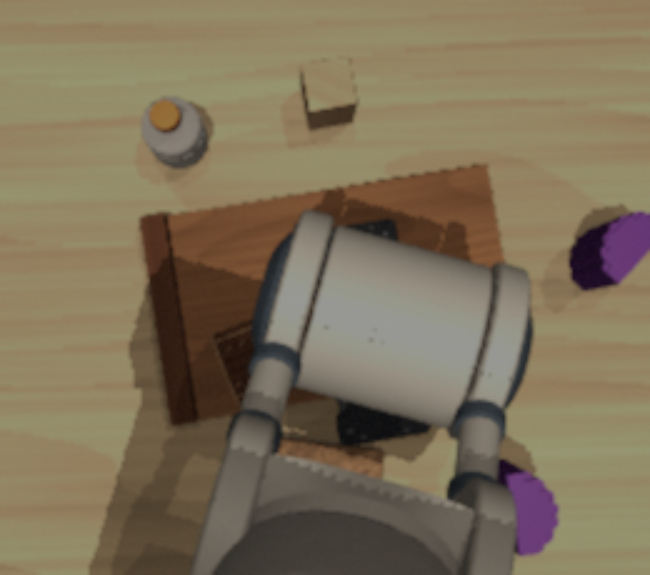

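The scene view shows the billet advanced about 12 mm, but its angle grew from 11.4° to 13.5°. Only the finger on the bench-front side (-y of the board) is bearing, at (320,270). I'll back off, shut the fingers, lower 6 mm and push on the lagging +y rear corner to turn it back.

```bash
python3 -m crank '[[-0.25,[-3,0,0],0],[-1,[-3,-2,0],0],[-1,[-3,-2,0.6],0],[-1,[-3,-2,0.6],0],[-1,[-3,-2,0.6],0]]';python3 -m crank '[[-1,[0.8,0,0],0],[-1,[1.5,0,0],0],[-1,[2.2,0,0],0],[-1,[2.8,0,0],0],[-1,[3.4,0,0],0]]'; python3 meas.py c
```

```text
t: 6.5
ee_pos: [0.4763, -0.1205, 0.0318]
eef_rot: [-0.0, 0.656, 0.755, 0.0]
wrist_force: [0.4, 0.1, -0.2]
width: 0.0049
t: 7.0
ee_pos: [0.4711, -0.0863, 0.032]
eef_rot: [0.0, 0.656, 0.755, 0.0]
wrist_force: [0.6, 0.2, 0.6]
width: 0.0001
7.0 [ 0.47110729 -0.08631904  0.03196041] toolx yaw 97.98973952376706
top px [286 218  18  34 360] zmax 0.060897874229329414
  board frame rect mm ((102.65153503417969, 49.557952880859375), (79.28912353515625, 39.227603912353516), 74.08988952636719)
[[72.9000015258789, 16.799999237060547], [110.5999984741211, 6.099999904632568], [132.39999389648438, 82.30000305175781], [94.69999694824219, 93.0999984741211]]
  rear end board [0.08378908 0.05493466] head [0.12151399 0.04418124] world [0.46463621 0.01200091] tool xy to rear 0.09826501082122491 0.007257792142123703 angle -15.910107
scene px [ 325  192   60   44 1523] zmax 0.05956089035130202
  board frame rect mm ((54.05020523071289, 41.49862289428711), (123.17130279541016, 73.42594146728516), 11.945329666137695)
[[-13.800000190734863, 64.69999694824219], [1.399999976158142, -7.199999809265137], [121.9000015258789, 18.299999237060547], [106.69999694824219, 90.19999694824219]]
  rear end board [-0.00620184  0.02875173] head [0.11430225 0.05424551] world [ 0.50286475 -0.07357064] tool xy to rear 0.008210500676805363 0.033221163356522115 angle 11.945329
```

View pics/scene_c.png

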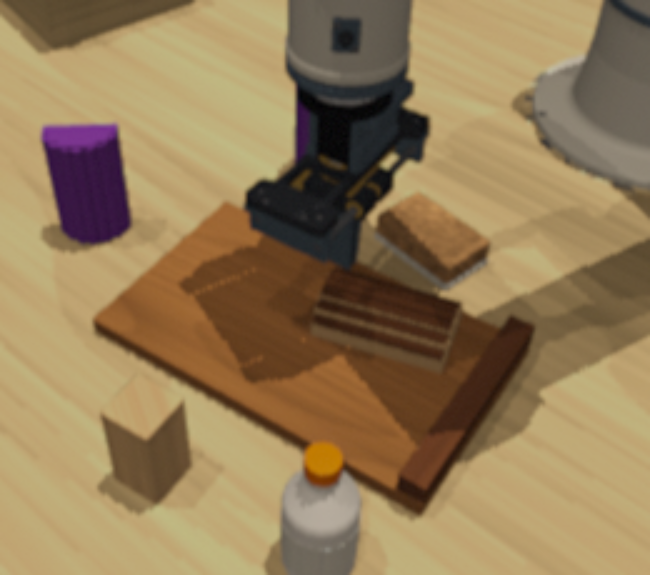

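The billet hasn't moved (same pixels as before), so the shut fingers haven't reached the lagging corner yet. I'll go on a little.

```bash
python3 -m crank '[[-1,[0.4,0,0],0],[-1,[0.8,0,0],0],[-1,[1.2,0,0],0]]'; python3 meas.py d | head -1; python3 -m crank '[[-1,[0,0,0],0]]'; python3 - <<'E'
from h import *
for k in "cd":
    c=dict(np.load(f"scene_{k}.npz"));a=cv2.resize(c["img"][170:240,300:410],None,fx=6,fy=4 if 0 else 6);cv2.imwrite(f"pics/z_{k}.png",a[:,:,::-1])
E
```

```text
t: 7.4
ee_pos: [0.4695, -0.0751, 0.032]
eef_rot: [0.0, 0.656, 0.754, -0.0]
wrist_force: [-2.1, -2.3, 2.0]
width: 0.0004
7.4 [ 0.46948969 -0.07507516  0.03196027] toolx yaw 97.9521015055167
t: 7.6
ee_pos: [0.4694, -0.0751, 0.0319]
eef_rot: [-0.0, 0.656, 0.755, 0.0]
wrist_force: [-0.6, 0.8, 0.4]
width: 0.0004
```

View pics/z_d.png

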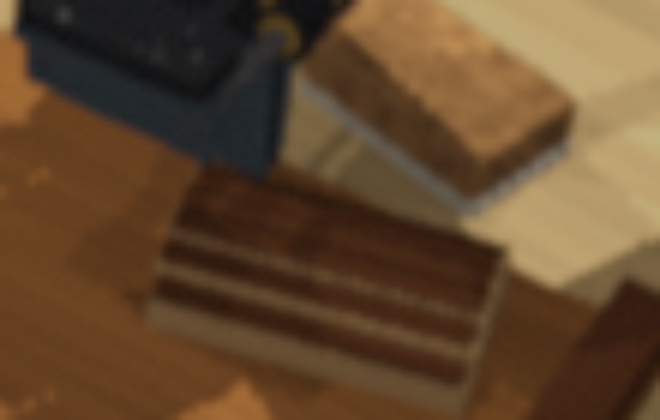

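View pics/z_c.png

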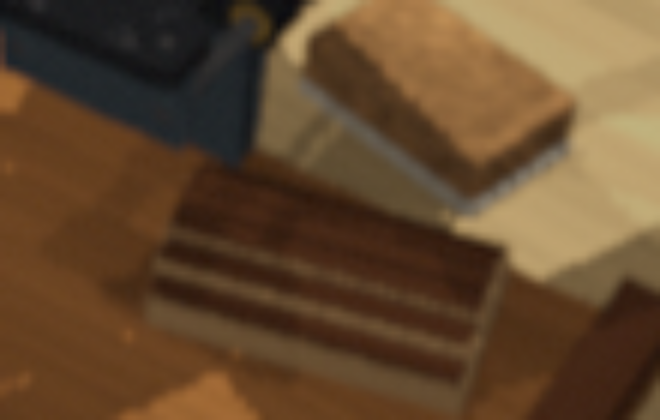

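```bash
python3 -m crank '[[-1,[0.4,0,0],0],[-1,[0.8,0,0],0],[-1,[1.2,0,0],0]]'; python3 meas.py e ; python3 - <<'E'
from h import *
for k in "e":
    c=dict(np.load(f"scene_{k}.npz"));a=cv2.resize(c["img"][170:240,300:410],None,fx=6,fy=4 if 0 else 6);cv2.imwrite(f"pics/z_{k}.png",a[:,:,::-1])
E
```

```text
t: 7.9
ee_pos: [0.4678, -0.063, 0.0319]
eef_rot: [0.0, 0.656, 0.754, 0.0]
wrist_force: [-0.1, -2.6, 1.5]
width: 0.0
7.9 [ 0.46781856 -0.0630435   0.03193068] toolx yaw 97.95620577259484
top px [284 223   4   6  20] zmax 0.051385709669651135
  board frame rect mm ((117.25334930419922, 27.281177520751953), (11.818282127380371, 7.553289413452148), 80.82539367675781)
[[112.5999984741211, 22.0], [120.0, 20.799999237060547], [121.9000015258789, 32.5], [114.5, 33.70000076293945]]
  rear end board [0.11352502 0.02788334] head [0.12098168 0.02667902] world [0.48737269 0.04515287] tool xy to rear 0.10444827980970434 0.034342036151353804 angle -9.174598
scene px [ 326  197   60   40 1523] zmax 0.05964362835230954
  board frame rect mm ((60.48351287841797, 34.082603454589844), (121.55740356445312, 63.47164535522461), 14.957050323486328)
[[-6.400000095367432, 49.099998474121094], [10.0, -12.300000190734863], [127.4000015258789, 19.100000381469727], [111.0, 80.4000015258789]]
  rear end board [0.00176402 0.01839593] head [0.119203   0.04976928] world [ 0.51203553 -0.06426503] tool xy to rear -0.007330111637761333 0.04362226627657645 angle 14.957053
```

View pics/z_e.png

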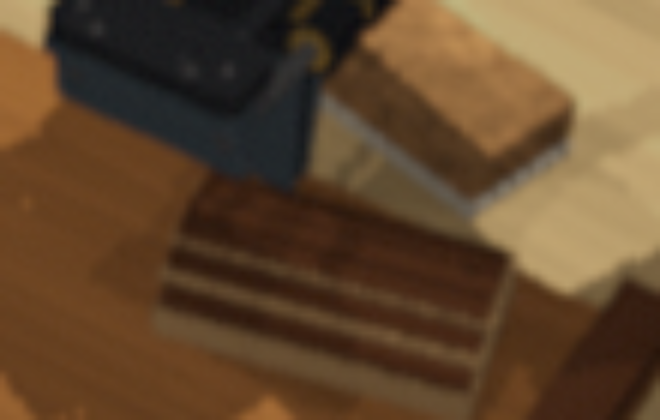

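```bash
python3 - <<'E'
from h import *
b0=np.array([.5305,-.0635]);by=np.radians(97.85);bx=np.array([np.cos(by),np.sin(by)]);bv=np.array([-bx[1],bx[0]])
B=lambda w:(np.round([(w[:2]-b0)@bx*1000,(w[:2]-b0)@bv*1000],1)).tolist()
def proj(c,X):
    p=c["camera_matrix"]@(c["R"]@np.array(X)+c["t"]);return p[:2]/p[2]
c=dict(np.load("scene_e.npz"));t=dict(np.load("top_e.npz"))
for u,v in((325.8,224.2),(378.3,239.7)):print(B(ray(c,u,v,.019)))
ee=np.array([.4678,-.063])
print("tool board",B(ee))
a=cv2.resize(c["img"][150:260,280:420],None,fx=5.5,fy=5.5,interpolation=cv2.INTER_CUBIC)
for dx in(-.016,.016):
  for dy in(-.0135,.0135):
    p=proj(c,[*(ee+dx*bx+dy*bv),.024]);print(dx,dy,p)
    cv2.circle(a,tuple(int(k) for k in (p-[280,150])*5.5),4,(255,0,0),-1)
cv2.imwrite("pics/pe.png",a[:,:,::-1])
a=cv2.resize(t["img"][170:290,240:370],None,fx=5,fy=5,interpolation=cv2.INTER_CUBIC)
cv2.imwrite("pics/te.png",a[:,:,::-1])
E
```

```text
[9.8, -6.2]
[126.6, 20.7]
tool board [9.1, 62.0]
-0.016 -0.0135 [332.80628814 205.03329593]
-0.016 0.0135 [338.97486723 198.28540907]
0.016 -0.0135 [344.63173428 210.7406647 ]
0.016 0.0135 [350.67133758 203.79248496]
```

View pics/pe.png

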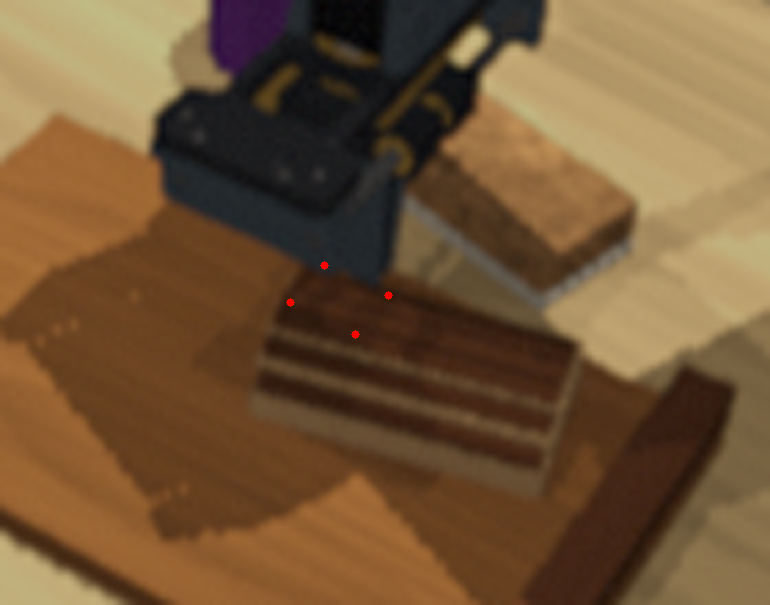

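View pics/te.png

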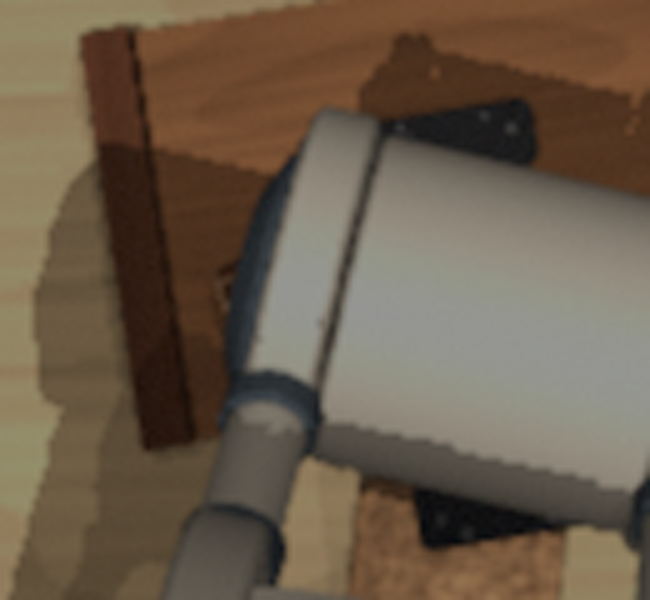

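The near-side sawn edge runs from board (10,-6) to (127,21) mm, so the billet is 13° off. The shut fingers slid past the rear corner and bore on its +y long side, which turned it the wrong way. I'll back off, move 13 mm inward so they bear on the end face, and push. The stop will catch the leading -y corner and help square it.

```bash
python3 -m crank '[[-1,[-4.5,0,0],0],[-1,[-4.5,0,0],0],[-1,[-4.5,1.3,0],0],[-1,[-4.5,1.3,0],0]]';python3 -m crank '[[-1,[1,0,0],0],[-1,[1.6,0,0],0],[-1,[2,0,0],0],[-1,[2.4,0,0],0],[-1,[2.8,0,0],0]]'; python3 meas.py f ; python3 - <<'E'
from h import *
for k in "f":
    c=dict(np.load(f"scene_{k}.npz"));a=cv2.resize(c["img"][150:260,280:420],None,fx=5,fy=5);cv2.imwrite(f"pics/z_{k}.png",a[:,:,::-1])
E
```

```text
t: 8.4
ee_pos: [0.4887, -0.1057, 0.032]
eef_rot: [0.001, 0.656, 0.755, 0.0]
wrist_force: [-0.1, -0.1, -0.7]
width: 0.0003
t: 8.9
ee_pos: [0.4829, -0.0778, 0.0319]
eef_rot: [0.0, 0.656, 0.755, -0.0]
wrist_force: [0.2, -0.5, 0.2]
width: 0.0005
8.9 [ 0.48293413 -0.07782337  0.03194912] toolx yaw 97.98181228398438
top px [278 219  18  32 399] zmax 0.06074886033531604
  board frame rect mm ((118.38833618164062, 48.54460144042969), (73.31919860839844, 40.6063232421875), 80.05220031738281)
[[92.0999984741211, 15.899999618530273], [132.10000610351562, 8.899999618530273], [144.6999969482422, 81.0999984741211], [104.69999694824219, 88.19999694824219]]
  rear end board [0.09839043 0.05205199] head [0.13838626 0.04503722] world [0.46549761 0.02685915] tool xy to rear 0.10608958727437827 -0.002731508025116784 angle -9.947787
scene px [ 331  196   61   44 1561] zmax 0.05954852912152684
  board frame rect mm ((66.0109634399414, 33.47578430175781), (136.94869995117188, 66.71582794189453), 12.679506301879883)
[[-8.100000381469727, 51.0], [6.5, -14.100000381469727], [140.10000610351562, 16.0], [125.5, 81.0999984741211]]
  rear end board [-0.00079351  0.01844586] head [0.13281544 0.04850572] world [ 0.51233538 -0.06680541] tool xy to rear 0.0068285944021069965 0.03064635729003007 angle 12.679504
```

View pics/z_f.png

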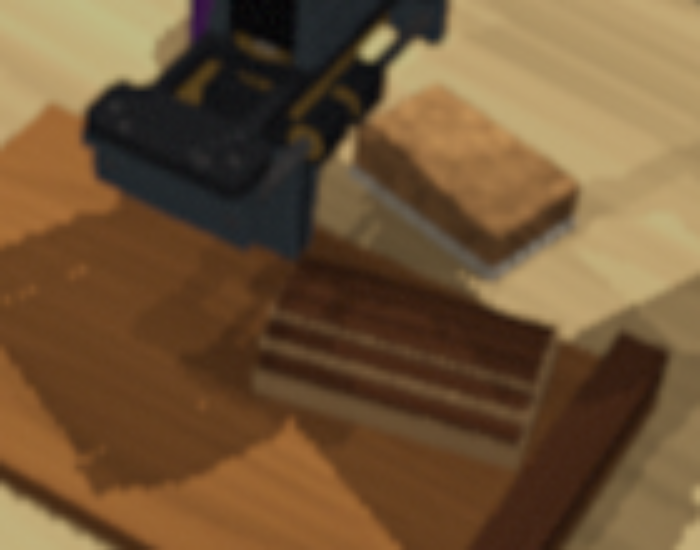

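```bash
python3 - <<'E'
from h import *
b0=np.array([.5305,-.0635]);by=np.radians(97.85);bx=np.array([np.cos(by),np.sin(by)]);bv=np.array([-bx[1],bx[0]])
c=dict(np.load("scene_f.npz"))
p=[];
for u,v in((331,227.6),(383,243)):
    w=ray(c,u,v,.019)[:2]-b0;p.append([w@bx*1e3,w@bv*1e3])
p=np.array(p);d=p[1]-p[0];print(p,np.degrees(np.arctan2(d[1],d[0])),np.hypot(*d))
E
python3 -m crank '[[-1,[0.4,0,0],0],[-1,[0.8,0,0],0],[-1,[1.2,0,0],0],[-1,[1.2,0,0],0]]'; python3 meas.py g |tail -3; python3 - <<'E'
from h import *
for k in "g":
    c=dict(np.load(f"scene_{k}.npz"));a=cv2.resize(c["img"][150:260,280:420],None,fx=5,fy=5);cv2.imwrite(f"pics/z_{k}.png",a[:,:,::-1])
E
```

```text
[[ 24.68413766  -8.02417505]
 [139.08808947  18.36134402]] 12.98729729296949 117.40723915378017
t: 9.4
ee_pos: [0.481, -0.0662, 0.0323]
eef_rot: [-0.0, 0.656, 0.755, -0.0]
wrist_force: [-5.6, 0.2, 20.5]
width: 0.0006
  board frame rect mm ((76.67909240722656, 31.899845123291016), (130.90391540527344, 63.124351501464844), 12.700409889221191)
[[5.900000095367432, 48.29999923706055], [19.799999237060547, -13.300000190734863], [147.5, 15.5], [133.60000610351562, 77.0999984741211]]
  rear end board [0.01282855 0.01751002] head [0.14052963 0.04628966] world [ 0.51140194 -0.05318318] tool xy to rear 0.008712883792891278 0.03188023480284353 angle 12.700409
```

View pics/z_g.png

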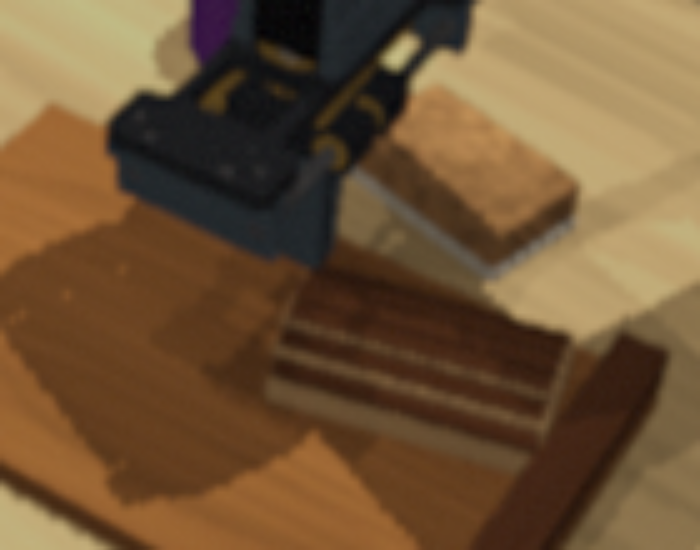

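```bash
python3 -m crank '[[-1,[0,0,0],0]]'; python3 - <<'E'
from rig import observe
o=observe();print(o['ee_pos'],o['wrist_force'],o['wrist_torque'])
from h import *
c=dict(np.load("scene_g.npz"));f=dict(np.load("scene_f.npz"))
P=cloud(c);b0=np.array([.5305,-.0635]);by=np.radians(97.85);bx=np.array([np.cos(by),np.sin(by)]);bv=np.array([-bx[1],bx[0]])
for nm,c in(("f",f),("g",c)):
    P=cloud(c);B=(P[...,:2]-b0)@np.stack([bx,bv],1)*1000
    print(nm)
    for v in range(196,246,4):
        print(v,[ (int(B[v,u,0]),int(B[v,u,1]),int(P[v,u,2]*1000)) for u in range(334,396,8)])
E
```

```text
t: 9.6
ee_pos: [0.481, -0.0662, 0.0324]
eef_rot: [-0.0, 0.656, 0.755, -0.0]
wrist_force: [-4.8, 0.8, 16.8]
width: 0.0005
[ 0.481014   -0.06615158  0.03240178] [-4.77476152  0.79624002 16.78722531] [0.37621665 0.69512062 0.06384964]
f
196 [(0, 40, 63), (11, 55, 57), (-1, 120, -1), (15, 130, 0), (33, 138, 3), (57, 130, 23), (75, 135, 29), (83, 167, 7)]
200 [(-16, 69, 17), (-1, 80, 17), (14, 90, 18), (22, 117, 1), (38, 130, -1), (57, 132, 8), (74, 140, 10), (87, 161, 1)]
204 [(-8, 57, 19), (23, 36, 54), (38, 46, 55), (37, 88, 19), (45, 117, 0), (61, 128, 0), (77, 137, 1), (93, 149, 0)]
208 [(-2, 47, 18), (31, 23, 58), (46, 31, 60), (58, 46, 54), (70, 61, 49), (67, 115, 1), (83, 127, 0), (98, 138, 0)]
212 [(20, 8, 51), (37, 13, 57), (50, 26, 54), (65, 34, 56), (80, 42, 58), (94, 52, 58), (105, 69, 50), (104, 126, 0)]
216 [(24, 1, 47), (40, 8, 51), (56, 16, 54), (71, 23, 57), (85, 33, 56), (99, 42, 57), (112, 54, 54), (127, 62, 57)]
220 [(28, -3, 42), (43, 4, 44), (59, 10, 48), (74, 18, 51), (89, 26, 53), (104, 33, 56), (118, 42, 56), (129, 61, 46)]
224 [(30, -6, 33), (47, 0, 38), (62, 6,
[... 1535 characters left out ...]
, -1, 40), (63, 4, 43), (79, 11, 47), (94, 19, 50), (108, 27, 51), (123, 33, 56), (137, 42, 56)]
228 [(32, -7, 22), (50, -5, 31), (67, 0, 38), (82, 7, 40), (97, 13, 45), (112, 20, 48), (127, 27, 50), (141, 36, 52)]
232 [(37, -15, 19), (50, -4, 17), (67, 0, 25), (85, 3, 33), (100, 9, 37), (116, 14, 43), (131, 22, 45), (141, 43, 32)]
236 [(41, -21, 15), (56, -13, 17), (71, -4, 18), (85, 4, 19), (103, 7, 28), (118, 12, 34), (134, 16, 40), (148, 26, 39)]
240 [(48, -33, 18), (62, -23, 18), (76, -13, 18), (90, -3, 17), (104, 6, 17), (120, 10, 24), (136, 15, 30), (153, 15, 42)]
244 [(54, -42, 18), (68, -33, 19), (82, -23, 18), (97, -15, 20), (110, -4, 18), (124, 5, 18), (138, 15, 17), (157, 7, 40)]
```

```bash
python3 - <<'E'
from h import *
c=dict(np.load("scene_a.npz"));ee=np.array([.5335,-.1764]);a=np.radians(108.2);tx=np.array([np.cos(a),np.sin(a)]);ty=np.array([np.sin(a),-np.cos(a)])
P=cloud(c);z=P[...,2]
m=(z>.05)&(z<.2)&(abs((P[...,:2]-ee)@tx)<.045)&(abs((P[...,:2]-ee)@ty)<.1)
R=np.c_[(P[m][:,:2]-ee)@tx,(P[m][:,:2]-ee)@ty,P[m][:,2]]*1000
for lo in range(90,200,8):
    q=R[(R[:,2]>=lo)&(R[:,2]<lo+8)]
    if len(q): print(lo,len(q),"x",np.percentile(q[:,0],[2,98]).round(),"y",np.percentile(q[:,1],[2,98]).round())
E
```

```text
130 8 x [-12.  19.] y [-3.  9.]
138 42 x [-13.  20.] y [-7. 11.]
146 46 x [-13.  20.] y [-8. 11.]
154 35 x [ 3. 20.] y [-10.  12.]
162 32 x [ 4. 20.] y [-9. 12.]
170 39 x [ 5. 20.] y [-9. 14.]
178 38 x [ 7. 20.] y [-11.  14.]
186 25 x [12. 20.] y [-9. 14.]
194 11 x [16. 20.] y [-2. 14.]
```

The depth points at the earlier pose (TCP z = 0.118) show the shut fingertips ending at z ≈ 0.130, about 12 mm above the TCP. So they rode over the billet's thin long edge onto the bark, which explains the 17 N upward force and the turning. I'll lift off, back away, go lower and recheck.

```bash
python3 -m crank '[[-1,[0,0,-1.5],0],[-1,[-4,0,-1.5],0],[-1,[-5.5,0.2,-1.5],0],[-1,[-5.5,0.2,1],0],[-1,[-5.5,0.2,1],0]]';python3 -m crank '[[-1,[0,0,0.3],0],[-1,[0,0,0.6],0],[-1,[0,0,0.6],0]]';python3 meas.py h
cat > fing.py <<'E'
import sys
from h import *
from rig import observe
o=observe();c=dict(np.load(f"scene_{sys.argv[1]}.npz"));ee=o['ee_pos'][:2];a=2*np.arctan2(o['eef_rot'][2],o['eef_rot'][1]);tx=np.array([np.cos(a),np.sin(a)]);ty=np.array([np.sin(a),-np.cos(a)])
P=cloud(c);z=P[...,2]
m=(z>.0245)&(z<.1)&(abs((P[...,:2]-ee)@tx)<.03)&(abs((P[...,:2]-ee)@ty)<.05)
R=np.c_[(P[m][:,:2]-ee)@tx,(P[m][:,:2]-ee)@ty,P[m][:,2]]*1000
for lo in range(24,80,6):
    q=R[(R[:,2]>=lo)&(R[:,2]<lo+6)]
    if len(q): print(lo,len(q),"x",np.percentile(q[:,0],[2,98]).round(),"y",np.percentile(q[:,1],[2,98]).round())
a=cv2.resize(c["img"][150:260,270:420],None,fx=5,fy=5);cv2.imwrite(f"pics/z_{sys.argv[1]}.png",a[:,:,::-1])
print(o['ee_pos'],o['wrist_force'])
b0=np.array([.5305,-.0635]);by=np.radians(97.85);d=ee-b0;print("tool board",d@[np.cos(by),np.sin(by)],d@[-np.sin(by),np.cos(by)])
E
python3 fing.py h
```

```text
t: 10.1
ee_pos: [0.4897, -0.1204, 0.0201]
eef_rot: [-0.002, 0.657, 0.754, -0.001]
wrist_force: [-0.3, 0.8, -0.3]
width: 0.0007
t: 10.4
ee_pos: [0.491, -0.1203, 0.0161]
eef_rot: [-0.0, 0.656, 0.755, 0.0]
wrist_force: [0.2, -1.0, -0.8]
width: 0.0004
10.4 [ 0.49099838 -0.12029714  0.01605687] toolx yaw 97.99302737767732
top px [ 275  207   48   45 1378] zmax 0.06077908510012112
  board frame rect mm ((79.69122314453125, 41.30891799926758), (119.32953643798828, 69.82707214355469), 12.28481388092041)
[[14.0, 62.70000076293945], [28.799999237060547, -5.5], [145.39999389648438, 19.899999618530273], [130.60000610351562, 88.0999984741211]]
  rear end board [0.02139266 0.02861396] head [0.13798979 0.05400388] world [ 0.49923237 -0.04621591] tool xy to rear 0.07221657146470957 0.018455185853725797 angle 12.284813
scene px [ 334  202   61   40 1537] zmax 0.05933379601029268
  board frame rect mm ((81.82527160644531, 33.57818603515625), (120.75904846191406, 64.4695816040039), 13.379734992980957)
[[15.600000381469727, 51.0], [30.5, -11.800000190734863], [148.0, 16.200000762939453], [133.10000610351562, 78.9000015258789]]
  rear end board [0.02308458 0.01960613] head [0.14056595 0.04755024] world [ 0.5079247  -0.04330955] tool xy to rear 0.07388600439012646 0.027467211504587027 angle 13.379736
30 5 x [ 1. 18.] y [-1.  6.]
36 16 x [-4. 18.] y [-8. 10.]
42 27 x [-4. 19.] y [-8. 11.]
48 21 x [-3. 19.] y [-8. 11.]
54 23 x [-3. 19.] y [-6. 12.]
60 23 x [-1. 19.] y [-9. 12.]
66 23 x [ 2. 19.] y [-10.  13.]
72 22 x [ 5. 19.] y [-9. 13.]
78 20 x [ 8. 19.] y [-7. 13.]
[ 0.49114632 -0.12047011  0.01627628] [ 0.14955347 -0.10493555 -0.37384798]
tool board -0.05106131749795721 0.046765885236062274
```

View pics/z_h.png

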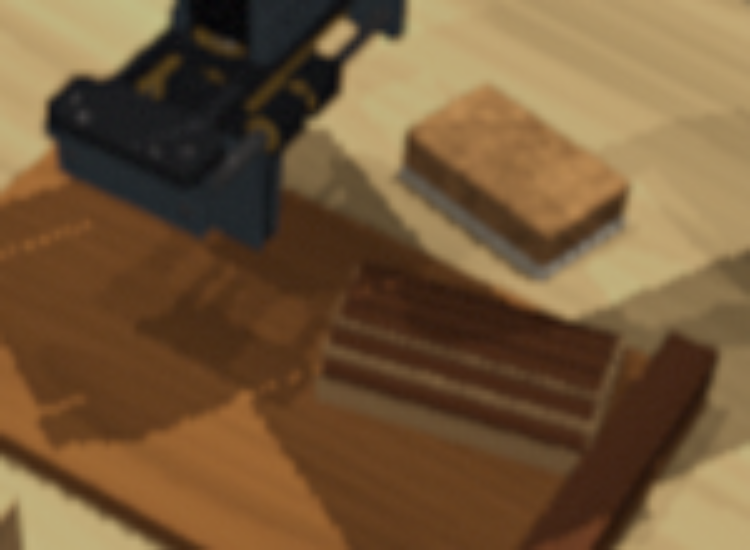

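Clear view now: in the top view the billet is bark up, 12.3° off, with its -y head corner on the stop (board (145,20)) and its rear corner at (14,63). Fingertips are at about z = 28 mm, so I'll go 4 mm lower and push.

```bash
python3 -m crank '[[-1,[0,0,0.4],0],[-1,[2.5,0,0.4],0],[-1,[4,0,0.4],0],[-1,[4.4,0,0.4],0],[-1,[4.7,0,0.4],0]]';python3 -m crank '[[-1,[0.2,0,0],0],[-1,[0.4,0,0],0],[-1,[0.6,0,0],0],[-1,[0.8,0,0],0]]';python3 meas.py i;python3 fing.py i|tail -2
```

```text
t: 11.0
ee_pos: [0.4846, -0.0738, 0.012]
eef_rot: [0.0, 0.656, 0.755, 0.0]
wrist_force: [-0.4, -0.7, 0.2]
width: 0.0004
t: 11.4
ee_pos: [0.485, -0.0701, 0.0124]
eef_rot: [0.003, 0.655, 0.755, -0.001]
wrist_force: [-7.2, -56.7, 4.3]
width: 0.0003
11.4 [ 0.4850028  -0.07013401  0.01242727] toolx yaw 98.08944275480235
top px [275 219  15  33 341] zmax 0.060474267721658016
  board frame rect mm ((127.7730484008789, 48.426448822021484), (75.14955139160156, 33.851043701171875), 82.61503601074219)
[[106.19999694824219, 13.300000190734863], [139.6999969482422, 9.0], [149.39999389648438, 83.5], [115.80000305175781, 87.9000015258789]]
  rear end board [0.11098792 0.05060197] head [0.14455816 0.04625092] world [0.46521347 0.03953664] tool xy to rear 0.11136411116531479 -0.004159691727224569 angle -7.3849673
scene px [ 334  199   61   43 1600] zmax 0.0597341080790023
  board frame rect mm ((73.62736511230469, 32.210662841796875), (137.8566436767578, 67.0471420288086), 11.555597305297852)
[[-0.6000000238418579, 51.20000076293945], [12.800000190734863, -14.399999618530273], [147.89999389648438, 13.199999809265137], [134.39999389648438, 78.9000015258789]]
  rear end board [0.00609617 0.01840303] head [0.14115857 0.04601829] world [ 0.51143681 -0.05997445] tool xy to rear 0.006338710416360244 0.027600624032873396 angle 11.555597
[ 0.48511545 -0.07038176  0.0125045 ] [ -5.47130285 -47.03546151   3.39972917]
tool board -0.0006186436650037846 0.0458991630253639
```

View pics/z_i.png

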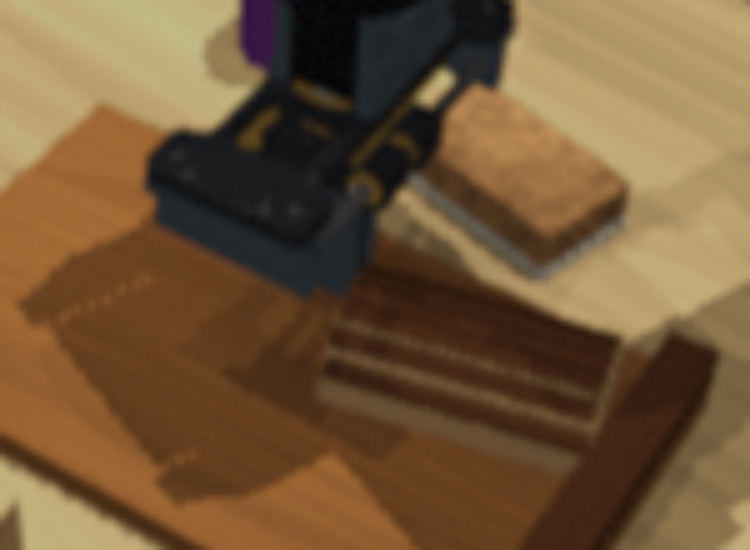

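The wrist force rose to 57 N with no turning: the push line runs nearly through the stop contact, so it jams. The billet has to rotate about its head corner, so the rear must move in board +y. I'll back off and push the rear of the -y long side sideways.

```bash
python3 -m crank '[[-1,[-2,0,0],0],[-1,[-5,0,0],0],[-1,[-5,4,0],0],[-1,[-5,7.8,0],0],[-1,[-5,7.8,0],0]]';python3 -m crank '[[-1,[4,0,0],0],[-1,[7.5,0,0],0],[-1,[7.5,0,0],0],[-1,[7.5,0,0],0]]';python3 meas.py j;python3 fing.py j|tail -2
```

```text
t: 12.0
ee_pos: [0.5727, -0.1057, 0.0123]
eef_rot: [0.002, 0.656, 0.754, 0.001]
wrist_force: [0.8, -0.9, -0.3]
width: 0.0005
t: 12.4
ee_pos: [0.557, -0.0304, 0.0119]
eef_rot: [0.0, 0.656, 0.755, -0.0]
wrist_force: [0.0, -0.2, 0.4]
width: 0.0002
12.4 [ 0.55700401 -0.03041567  0.01191192] toolx yaw 98.0354051146475
top px [278 214  30  18 372] zmax 0.06075628478945913
  board frame rect mm ((98.95225524902344, 21.265026092529297), (40.05739212036133, 68.61097717285156), 75.52397155761719)
[[60.70000076293945, 10.399999618530273], [127.19999694824219, -6.699999809265137], [137.1999969482422, 32.099998474121094], [70.69999694824219, 49.20000076293945]]
  rear end board [0.06573588 0.02984054] head [0.13216862 0.01268951] world [ 0.49196088 -0.00245575] tool xy to rear 0.036777464013784136 -0.06049615304452757 angle -14.476027
scene px [ 325  205   70   37 1459] zmax 0.05942854083313827
  board frame rect mm ((81.93580627441406, 16.033443450927734), (129.47598266601562, 98.09355163574219), 13.872065544128418)
[[7.300000190734863, 48.099998474121094], [30.799999237060547, -47.099998474121094], [156.5, -16.100000381469727], [133.0, 79.19999694824219]]
  rear end board [0.019086  0.0005122] head [0.14478561 0.03155468] world [ 0.52738583 -0.04466281] tool xy to rear -0.009967082305443447 -0.03131892700900092 angle 13.872066
[ 0.55738069 -0.03144026  0.01194317] [0.18439248 0.37213863 0.13511545]
tool board 0.028087944563689054 -0.031007511893169224
```

View pics/z_j.png

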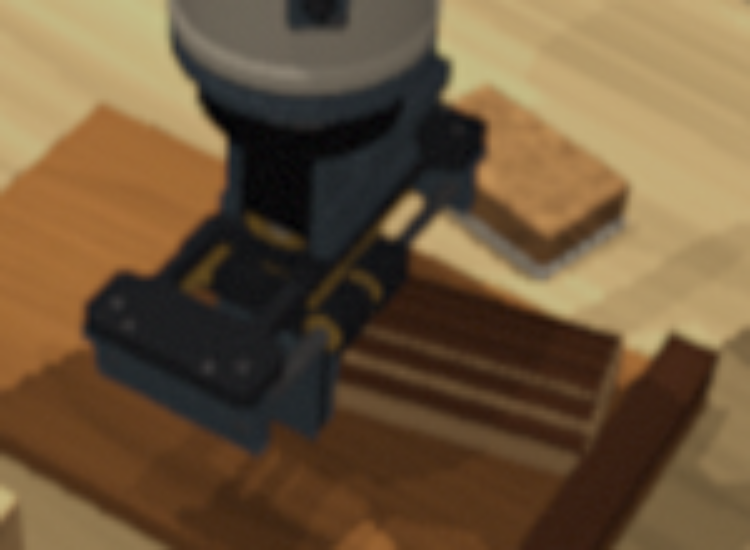

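The fingers are beside the rear of the billet at (315,420). Now I'll push sideways towards board +y.

```bash
python3 -m crank '[[-1,[0,-0.8,0],0],[-1,[0,-1.2,0],0],[-1,[0,-1.6,0],0],[-1,[0,-2.0,0],0],[-1,[0,-2.4,0],0]]';python3 meas.py k|head -1;python3 fing.py k|tail -2; python3 - <<'E'
from h import *
# crest/near-edge line of billet from scene depth, board frame
b0=np.array([.5305,-.0635]);by=np.radians(97.85);bx=np.array([np.cos(by),np.sin(by)]);bv=np.array([-bx[1],bx[0]])
for k in "hjk":
    P=cloud(dict(np.load(f"scene_{k}.npz")));B=(P[...,:2]-b0)@np.stack([bx,bv],1)*1000;z=P[...,2]*1000
    m=(z>24)&(z<62)&(B[...,0]>60)&(B[...,0]<135)&(abs(B[...,1])<100)
    xs=[];ys=[]
    for x0 in range(62,130,6):
        q=m&(B[...,0]>=x0)&(B[...,0]<x0+6)
        xs.append(x0+3);ys.append(np.percentile(B[q][:,1],4))
    print(k,"near side slope deg",np.degrees(np.arctan(np.polyfit(xs,ys,1)[0])),np.round(ys,0))
E
```

```text
t: 13.0
ee_pos: [0.5331, -0.0341, 0.012]
eef_rot: [0.0, 0.656, 0.754, 0.0]
wrist_force: [1.2, -0.1, -0.0]
width: 0.0004
13.0 [ 0.53311003 -0.03412568  0.01196032] toolx yaw 97.95395731736883
[ 0.53275361 -0.03397579  0.0119144 ] [ 0.85971687 -0.13371349 -0.01481234]
tool board 0.028939740314385544 -0.006264906243088242
h near side slope deg 12.468381529125521 [-1. -1.  1.  3.  4.  6.  6.  7.  9. 11. 12. 13.]
j near side slope deg 12.226313731808242 [-1. -0.  2.  3.  4.  5.  6.  7. 10. 11. 12. 13.]
k near side slope deg 6.565379887309872 [ 7.  8.  9.  9. 10. 11. 12. 12. 13. 14. 14. 14.]
```

View pics/z_k.png

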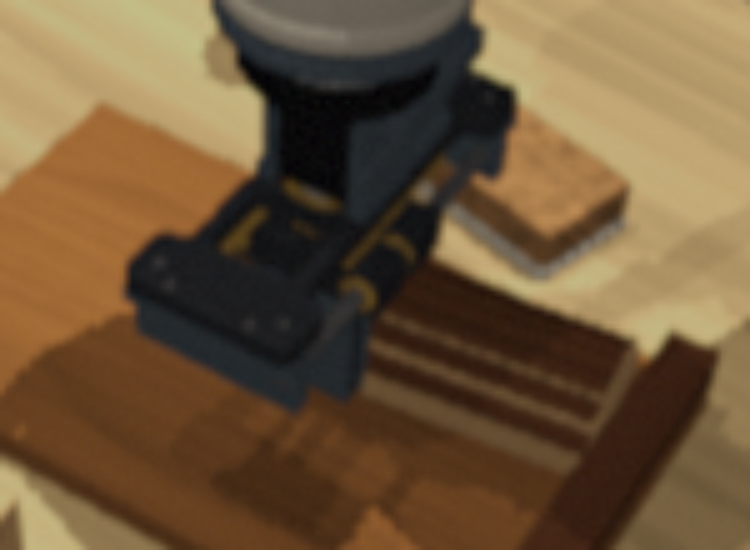

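The slope fell from 12.3° to 6.6°. I'll push 12 mm more.

```bash
python3 -m crank '[[-1,[0,-0.3,0],0],[-1,[0,-0.6,0],0],[-1,[0,-0.9,0],0],[-1,[0,-1.2,0],0]]';python3 -m crank '[[-1,[0,2,0],0],[-1,[0,4,0],0],[-1,[-4,4,0],0],[-1,[-8,4,0],0],[-1,[-8,0,0],0]]'; python3 meas.py l
```

```text
t: 13.5
ee_pos: [0.5212, -0.0356, 0.0119]
eef_rot: [-0.0, 0.656, 0.755, -0.0]
wrist_force: [1.2, -1.1, -0.3]
width: 0.0004
t: 14.0
ee_pos: [0.5381, -0.1193, 0.0123]
eef_rot: [0.004, 0.657, 0.754, 0.001]
wrist_force: [0.9, -0.4, 0.0]
width: 0.0007
14.0 [ 0.53811378 -0.11927522  0.01234308] toolx yaw 97.89356961366676
top px [ 275  218   42   36 1066] zmax 0.060557546308199914
  board frame rect mm ((92.96925354003906, 54.022117614746094), (99.83912658691406, 69.80282592773438), 0.6942107677459717)
[[42.599998474121094, 88.30000305175781], [43.5, 18.5], [143.3000030517578, 19.700000762939453], [142.5, 89.5]]
  rear end board [0.04305335 0.0534173 ] head [0.14288515 0.05462694] world [ 0.47170304 -0.02814584] tool xy to rear 0.09938632852919578 -0.05326638812757166 angle 0.6942058
scene px [ 338  198   59   44 1432] zmax 0.05949260404576776
  board frame rect mm ((84.417724609375, 45.530391693115234), (117.09742736816406, 62.3851432800293), 0.38514986634254456)
[[25.700000762939453, 76.30000305175781], [26.100000381469727, 13.899999618530273], [143.1999969482422, 14.699999809265137], [142.8000030517578, 77.0999984741211]]
  rear end board [0.02587033 0.04513682] head [0.14296512 0.04592396] world [ 0.48225278 -0.04403689] tool xy to rear 0.08219701976145911 -0.04499897863937159 angle 0.3851518
```

View pics/top_l.png

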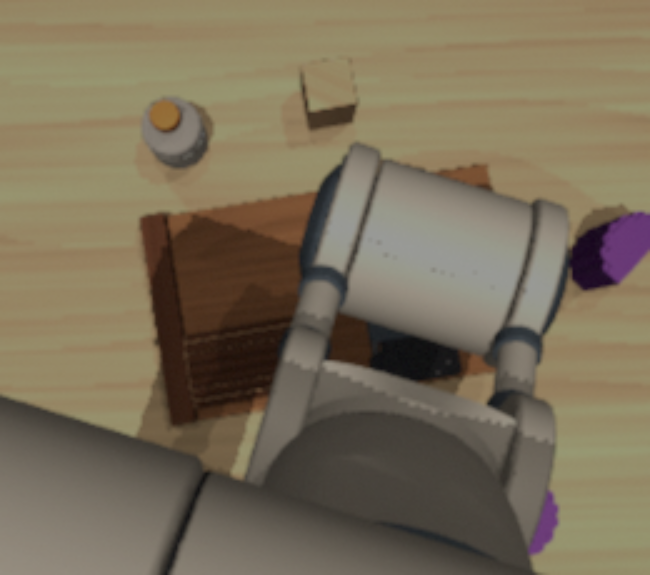

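Now square to within 0.7° in both views (top angle 0.69°, scene 0.39°). Last, a gentle push on the centre of its rear end to seat it.

```bash
python3 -m crank '[[-1,[0,-3,0],0],[-1,[0,-5.3,0],0],[-1,[2.5,-5.3,0],0],[-1,[4.5,-5.3,0],0],[-1,[5.2,-5.3,0],0]]';python3 -m crank '[[-1,[0.2,0,0],0],[-1,[0.4,0,0],0],[-1,[0.6,0,0],0],[-1,[0.8,0,0],0]]'
```

```text
t: 14.6
ee_pos: [0.4719, -0.0691, 0.0119]
eef_rot: [-0.001, 0.656, 0.755, -0.0]
wrist_force: [-0.6, -0.2, 0.1]
width: 0.0006
t: 15.0
ee_pos: [0.4721, -0.0636, 0.0119]
eef_rot: [0.0, 0.656, 0.755, -0.0]
wrist_force: [-4.8, -29.4, 3.2]
width: 0.0005
```

```bash
python3 meas.py m; python3 fing.py m|tail -2
```

```text
15.0 [ 0.4720504  -0.06356695  0.01193098] toolx yaw 97.96860685001627
top px [275 223  13  31 308] zmax 0.06088736720011248
  board frame rect mm ((128.73989868164062, 54.59174728393555), (69.75627899169922, 29.24855613708496), 87.47321319580078)
[[112.5999984741211, 20.399999618530273], [141.8000030517578, 19.100000381469727], [144.89999389648438, 88.80000305175781], [115.69999694824219, 90.0999984741211]]
  rear end board [0.11412983 0.05523648] head [0.14334995 0.05394701] world [0.46019327 0.04201612] tool xy to rear 0.10620733416980006 0.002894401137980818 angle -2.5267932
scene px [ 338  195   59   46 1486] zmax 0.05974989412015441
  board frame rect mm ((77.00508880615234, 45.63859558105469), (131.5132293701172, 62.511199951171875), 0.17087042331695557)
[[11.199999809265137, 76.69999694824219], [11.300000190734863, 14.199999809265137], [142.89999389648438, 14.600000381469727], [142.6999969482422, 77.0999984741211]]
  rear end board [0.01124877 0.04544249] head [0.14276141 0.0458347 ] world [ 0.48394699 -0.05856318] tool xy to rear 0.0033062184322851535 0.012475397632208842 angle 0.17087089
[ 0.47198764 -0.06375936  0.01195993] [ -2.52136494 -11.02545237   1.39107336]
tool board 0.007734695102755102 0.057999464115336394
```

It's firmly against the stop: 29 N came up within 5 mm of travel. I'll back straight off, raise the arm clear and do the final check, including the bystanders.

```bash
python3 -m crank '[[-1,[-2,0,0],0],[-1,[-6,0,0],0],[-1,[-10,0,-3],0],[-1,[-14,0,-8],0],[-1,[-18,0,-13],0]]';python3 -m crank '[[-1,[-4,0,-10],0],[-1,[-8,0,-15],0],[-1,[-8,0,-15],0],[-1,[-8,0,-15],0]]'; sed -i 's/<.143)/<.1435)/' meas.py; python3 meas.py n; python3 - <<'E'
from h import *
t0=dict(np.load("top0.npz"));t=dict(np.load("top_n.npz"));s0=dict(np.load("scene0.npz"));s=dict(np.load("scene_n.npz"))
for nm,a,b,bx in(("glue",s0,s,(300,260,60,75)),("offcut",s0,s,(230,230,55,70)),("sand",s0,s,(345,160,55,45))):
    x,y,w,h=bx;T=a["img"][y:y+h,x:x+w];r=cv2.matchTemplate(b["img"][y-8:y+h+8,x-8:x+w+8],T,cv2.TM_CCOEFF_NORMED);print(nm,cv2.minMaxLoc(r)[1],np.array(cv2.minMaxLoc(r)[3])-8)
P=cloud(s);K=1
b0=np.array([.5305,-.0635]);by=np.radians(97.85);bxv=np.array([np.cos(by),np.sin(by)]);bv=np.array([-bxv[1],bxv[0]])
for nm,c in(("top",t),("scene",s)):
    P=cloud(c);B=(P[...,:2]-b0)@np.stack([bxv,bv],1)*1000;z=P[...,2]*1000
    for y0 in(25,40,55,70): 
        q=(abs(B[...,1]-y0)<6)&(B[...,0]>0)&(B[...,0]<160)&(z>45)
        print(nm,y0,"billet x range (z>45)",np.round([B[q][:,0].min(),B[q][:,0].max()],1) if q.any() else None)
E
```

```text
t: 15.6
ee_pos: [0.4938, -0.2253, 0.1212]
eef_rot: [-0.0, 0.657, 0.754, -0.0]
wrist_force: [1.0, 0.0, -0.5]
width: 0.0003
t: 16.0
ee_pos: [0.5064, -0.306, 0.2743]
eef_rot: [0.003, 0.657, 0.754, 0.0]
wrist_force: [0.5, 0.4, -0.9]
width: 0.0006
16.0 [ 0.50639122 -0.30599665  0.27434362] toolx yaw 97.87685686788286
top px [ 275  216   53   38 1498] zmax 0.06043554373683287
  board frame rect mm ((84.50605773925781, 54.05605697631836), (118.2379379272461, 69.88433074951172), 0.5059680938720703)
[[25.100000381469727, 88.5], [25.700000762939453, 18.600000381469727], [143.89999389648438, 19.600000381469727], [143.3000030517578, 89.5]]
  rear end board [0.02538939 0.05353399] head [0.14362273 0.05457812] world [ 0.47399999 -0.04566021] tool xy to rear 0.26231917820594547 0.0035920448590036564 angle 0.5059705
scene px [ 338  198   59   44 1436] zmax 0.059328577715556566
  board frame rect mm ((85.09693145751953, 45.383583068847656), (116.68328857421875, 62.313323974609375), 0.20611611008644104)
[[26.600000381469727, 76.30000305175781], [26.899999618530273, 14.0], [143.60000610351562, 14.399999618530273], [143.3000030517578, 76.69999694824219]]
  rear end board [0.02675566 0.0451737 ] head [0.1434382  0.04559346] world [ 0.48209533 -0.04316489] tool xy to rear 0.2636815318146164 0.011952977130702772 angle 0.20611897
glue 0.9996544122695923 [0 0]
offcut 0.9997071027755737 [0 0]
sand 0.46225661039352417 [0 0]
top 25 billet x range (z>45) [ 28.  143.9]
top 40 billet x range (z>45) [ 25.7 145.4]
top 55 billet x range (z>45) [ 25.4 145.1]
top 70 billet x range (z>45) [ 25.2 153.5]
scene 25 billet x range (z>45) [ 27.  146.3]
scene 40 billet x range (z>45) [ 28.3 146.2]
scene 55 billet x range (z>45) [ 28.4 146.5]
scene 70 billet x range (z>45) [ 28.8 146. ]
```

View pics/top_n.png

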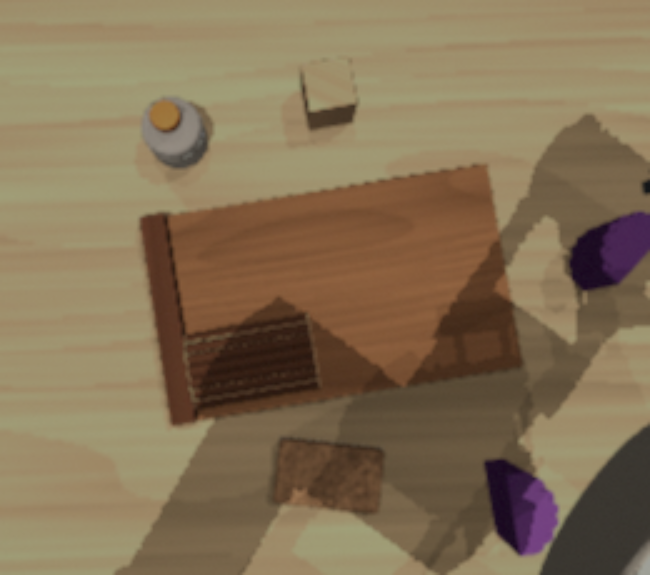

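View pics/scene_n.png

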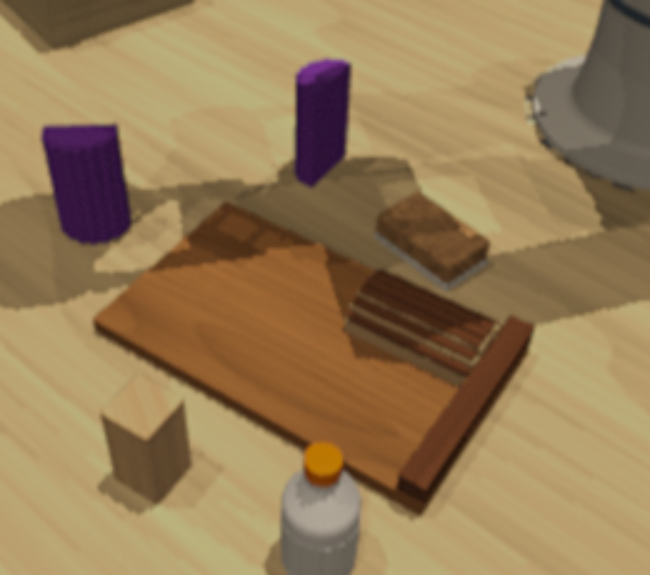

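The billet lies bark up and square against the stop: top (190–318, 320–400), scene (430,320). The head is at board x ≈ 145–146 mm and the angle is at most 0.5°. All three bystanders show zero pixel shift. The sanding block's low match score is down to the shadow now on it.

```bash
python3 -c "
from rig import close_job
print(close_job())"
```

```text
the job is handed in; nothing more can be done
None
```

I tipped the billet onto its sawn face towards the stop, pushed it along the board, and seated its end against the stop by pushing only. I handed the job in at about 16 s of the 45 s allowed. `close_job` gives no verdict.

**Last checks:**
- **Billet:** bark up, with its top about 59–60 mm above the bench. Its head end is at board x ≈ 145–146 mm, against the stop face at 146 mm. It is 0.5° off square in the top view and 0.2° in the scene view.
- **Bystanders:** the glue, offcut and sanding block all show zero pixel shift. The sanding block's match score was only 0.46; I put that down to the shadow now on it, and it looks unmoved in both pictures.
- **Robot:** raised well clear and touching nothing.

**What went wrong on the way:**
- **Fingertip height:** the shut fingertips sit about 12 mm above the TCP, not 8 mm ahead of it. My first pushes rode over the billet's thin edge, turned it the wrong way and pressed down on the bark with up to 20 N.
- **Jam:** one push jammed against the stop at 57 N, below the 120 N wrist limit. I freed it by pushing the rear of the billet sideways, which squared it, and then seated it with a gentle final push (29 N).
- **View disagreement:** the two views disagreed by 8–9 mm on the billet's sideways position. The scene camera cannot see the far long side, so I used the top view for that.

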